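# Lock the produce tray with the snap hook

## Task

Lock the blue produce tray: take the orange-handled snap hook from the bench and push it, mouth first and level just above the steel sill, onto either leg of the staple until the red gate flicks shut behind the leg; let the leg open the gate, never the fingers. Then tug the hook straight back so that the leg bears on the shut gate with a steady pull of about 10 N for half a second to prove it locked, and let go, leaving the hook lying flat on the sill with the leg inside it. Go gently: never load the staple with more than about 20 N, and leave the groceries and tools around it where they are.

Things in the scene. Friction and masses are not known exactly. Their poses are not given: they have to be found in the camera images.
- hook_grip (a point): Centre of the hook's orange grip block, 46 long (x) x 26 wide (y) x 46 high (z) mm, 23 mm above the hook's underside; grasp it from above across y. x points out through the hook's mouth, z up. The hook starts lying on the bench, weighs about 0.3 kg; its steel jaw lies ahead of the block.
- hook_seat (a point): Inside the jaw on its centre line, 56 mm ahead (x) of hook_grip and 17 mm lower, same axes: the leg's axis is about here when the gate has just snapped. The jaw is a level C of 12 mm round bar, arm faces at y = -10 and +10 mm, crown face 6.5 mm behind this point, so a leg bottoms 1.5 mm behind it. Arms flare from x = +31 to tips at x = +48 (60 mm wide).
- gate_pivot (a point): Pivot of the 6 mm thick red gate: 26 mm ahead of hook_seat, 13 mm to its +y side. Shut, the gate spans the mouth from here to the other arm, 5 mm further back there. A leg pushed in swings it inwards (about 6 N); it snaps shut when the leg's axis is 19 to 26 mm behind the pivot (off-centre matters). Tugged back, the leg stops on the shut gate about 12 mm behind the pivot.
- gate (a joint): Angle (rad) of the red sprung gate: 0 = shut, grows as it is pushed inwards, 1.45 at most. It springs shut by itself and cannot open outwards.
- slot_left (a point): Middle of the left (+y) slot in the sill, 12 mm above the bench (6 mm above the sill). x points away from the robot into the tray: push the hook this way. The left staple leg, a rigid upright 10 mm round bar, stands in this slot on its centre line, but clamped anywhere from 9 mm nearer to 9 mm farther along x: it must be seen or felt.
- slot_right (a point): Middle of the right (-y) slot, 50 mm from the left one, same height and axes. The staple's other leg stands here, shifted along x exactly as the left one. The dark steel staple is an upright U, 52 mm high over the bench, square to x; it does not move under the forces allowed.
- crate: Fixed blue produce tray holding squash, with a flat steel sill in front carrying the staple. Origin midway between the two slots at bench level, x away from the robot into the tray, y left, z up. The sill is 6 mm thick, from x = -125 to +75 mm, y = -80 to +80 mm; the tray's front wall stands at x = +75 mm, 55 mm high (squash up to about 85 mm).

How it is judged:
On the way, in this order (a step that is already met when the one before it is completed fails the run):
1. the hook has gone over a staple leg, deep enough for the leg to be inside, and the gate has snapped shut behind it (((x of slot_left in the frame of hook_grip between 0.044 and 0.0728 m and y of slot_left in the frame of hook_grip between -0.01 and 0.01 m and z of slot_left in the frame of hook_grip between -0.04 and 0.01 m) or (x of slot_right in the frame of hook_grip between 0.044 and 0.0728 m and y of slot_right in the frame of hook_grip between -0.01 and 0.01 m and z of slot_right in the frame of hook_grip between -0.04 and 0.01 m)) and value of joint gate below 0.15 rad), for 0.05 s.
2. tugged back: the leg bears on the shut gate with more than 7 N for 0.3 s (((x of slot_left in the frame of hook_grip between 0.044 and 0.085 m and y of slot_left in the frame of hook_grip between -0.01 and 0.01 m and z of slot_left in the frame of hook_grip between -0.04 and 0.01 m) or (x of slot_right in the frame of hook_grip between 0.044 and 0.085 m and y of slot_right in the frame of hook_grip between -0.01 and 0.01 m and z of slot_right in the frame of hook_grip between -0.04 and 0.01 m)) and value of joint gate below 0.15 rad and contact force between gate and crate above 7 N), for 0.3 s.
At the end, for the whole second after the job is handed in: The hook is still on the staple leg (the middle of that leg's slot lies 44 to 85 mm ahead of the grip centre and within 10 mm sideways), the gate is shut (below 0.15 rad), and the hook lies flat (within 0.12 rad, grip centre below 35 mm) and still (below 0.02 m/s) on the sill (((x of slot_left in the frame of hook_grip between 0.044 and 0.085 m and y of slot_left in the frame of hook_grip between -0.01 and 0.01 m and z of slot_left in the frame of hook_grip between -0.04 and 0.01 m) or (x of slot_right in the frame of hook_grip between 0.044 and 0.085 m and y of slot_right in the frame of hook_grip between -0.01 and 0.01 m and z of slot_right in the frame of hook_grip between -0.04 and 0.01 m)) and value of joint gate below 0.15 rad and angle between hook_grip's own z axis and vertical below 0.12 rad and height (world z) of hook_grip below 0.035 m and linear speed of hook below 0.02 m/s); the robot touches nothing.
It fails at once if the hook and the tray's staple or sill are pressed together with more than 25 N (contact force between hook and crate above 25 N).
It fails at once if the fingers touch the gate (contact force between the fingers and gate above 0.5 N).
It fails at once if a grocery or tool around the tray is moved by more than 20 mm (distance of any of tuna_tin, bean_tin, stock_box, squash, oat_jar, cereal_box, tape_stand from where it was at the start of the episode above 0.02 m).
It also fails if it takes over 64 s, if anything falls off the work surface, if the arm or the gripper's body presses on something with over 40 N, if the wrist force passes 120 N, or if a joint passes its speed limit or range.

## Robot

A 6-joint arm with a two-finger parallel gripper is mounted at the origin on the work surface. World frame = base frame: x ahead of the robot, y to its left, z up, the work surface at z = 0. Lengths are in m, angles in rad, forces in N, time in s.
With the tool pointing down it reaches from about 0.425 to 1.125 m from the base axis. Payload 14.9 kg.
Tool frame: the origin (TCP) lies on the mounting face of the last link; the fingertips stand 191 mm ahead of it and the grasp point (between the pads) lies 172 mm ahead of it; z points along the fingers, y is the direction in which the jaws open and shut (so a half turn about z gives the same grasp; the last joint's range is limited). The gripper opens to 91 mm and grips with 3 to 60 N. Pads are 32 mm wide; open, the fingers measure 118 mm over their backs; the gripper's body (76 mm by 178 mm) begins 60 mm behind the grasp point.
Start: joints at [-0.033, 0.379, 1.734, -0, 1.028, -0.033], TCP at [0.7, -0, 0.405] pointing down, gripper open.
Joint ranges: [-2.77, 2.77], [-0.74, 2.19], [0, 2.66], [-1.06, 4.2], [0.31, 2.87], [-3.08, 3.08]. Speed limits (rad/s): [1.89, 1.89, 2.39, 3.14, 3.14, 3.14].

## Interface

Orientations are given as [roll, pitch, yaw] about the fixed x, y, z axes, in that order (R = Rz(yaw) Ry(pitch) Rx(roll)).
In Python, from bench import monitor, viewer, close_job gives the robot as it stands.
- The arm moves only by the tool servo_tool, never from a script. Its argument "rows" is a list that holds one entry, the list of rows, each a list of 6 numbers: the shift along the world's x, y, z in m, then the turn, a rotation vector about the world's x, y, z in units of 6 degrees (1.0 is 6 degrees). A call has 1 to 10 rows; each row shifts and turns the commanded pose from where the row before left it; what a row does not reach is not made up. A row lasts 1/8 s, in which the tool goes at most 62.5 mm and 10.7 degrees, less where a joint would pass 70% of its speed; a pose out of reach is approached as far as the arm can. A call with a gripper value outside its range is refused whole. "hand" is the closure, from 0 (fully open) to 1 (shut), set as the call begins (left out, the last holds). The fingers move at their own pace and stop on an object; the grip force is fixed at half the most. Time passes only in rows, so rows that do not move let the fingers close. It gives the time, the measured TCP pose, the force and the opening at its end, in the units of the state.
- monitor.observe(): the state, without advancing time (a new reading comes with each control period).
- viewer.capture(name): name is "scene" or "side" or "wrist"; returns (picture, depth): 400x640x3 uint8, blue, green, red; 400x640 float32, m along the optical axis (not along the pixel's ray), 0 where there is no reading.
- viewer.get_calibration(name): a dict with "fx", "fy", "cx", "cy" (pixels), "R" (3x3) and "t" (3): a world point X has camera coordinates R X + t. Camera axes: x right, y down, z forward; pixel columns grow to the right and rows downward; lengths in m; the calibration is good to about 2 mm. The wrist camera is an equidistant fisheye: a pixel r from the principal point sees the ray r / f radians off the axis. A picture is of the moment at which its call begins: read the wrist's pose just before it. get_calibration takes no time and is no camera call; for the wrist camera it gives the pose at the moment of the call.
- close_job(): hands the job in, once; it reports no verdict.
The state is a dict: "time_s": time; "joint_pos": joint angles; "qvel": joint speeds; "tau": joint torques, N m; "ee_pos": TCP position; "orientation": TCP orientation; "contact_force": force on the tool from outside, world axes, zero at the start; "ft_torque": the same for the moment, N m; "grip_width": finger opening in m.
Only numpy, scipy, OpenCV 4.12 (cv2) and the standard library are available. Lean on these libraries where they do the work, as an engineer would, in place of code of your own. Each camera call takes 0.05 s, during which the arm holds its last target. There are 200 camera calls.

## Working session

There is one attempt and no reset: what is moved stays moved. The work goes in short steps, Python scripts to look and compute and a tool call to move; the robot and the scene stay as the last step left them, time stands still between calls to the robot, and variables do not carry over. Pictures are saved under pics/ and viewed, about 8 in all and at most 12, crops included, and the job is handed in when it is done.

Besides the shell and the picture viewer there is one more tool, called after "Emit:" by a JSON object that holds its "name" and its "arguments". servo_tool: Moves the arm, as the interface text tells. Its arguments: {"type":"object","properties":{"rows":{"type":"array","items":{"type":"array","items":{"type":"array","items":{"type":"number"}}}},"hand":{"type":"number"}},"required":["rows"]}

```bash
mkdir -p pics; ls; cat > h.py <<'E'
import numpy as np, cv2
from bench import monitor, viewer, close_job
def grab(n):
    c=viewer.get_calibration(n); im,d=viewer.capture(n); return im,d,c
def pts(d,c):
    v,u=np.mgrid[:d.shape[0],:d.shape[1]]
    R,t=np.array(c["R"]),np.array(c["t"])
    P=np.stack([(u-c["cx"])/c["fx"]*d,(v-c["cy"])/c["fy"]*d,d],-1)
    return (P-t)@R
E
python3 - <<'E'
from h import *
for n in("scene","side"):
    im,d,c=grab(n); cv2.imwrite(f"pics/{n}.png",im); np.savez(f"{n}.npz",im=im,d=d,**c)
    R,t=np.array(c["R"]),np.array(c["t"]); print(n,-R.T@t,R[2],c["fx"])
a=cv2.imread("pics/scene.png");b=cv2.imread("pics/side.png")
E
```

```text
pics
scene [ 1.37737654 -0.01198334  0.60267024] [-0.82544687  0.02515819 -0.5639189 ] 445.72038761938484
side [ 0.34133372 -0.51672327  0.74434549] [ 0.23588812  0.58851584 -0.77330841] 451.094028214534
```

View pics/scene.png

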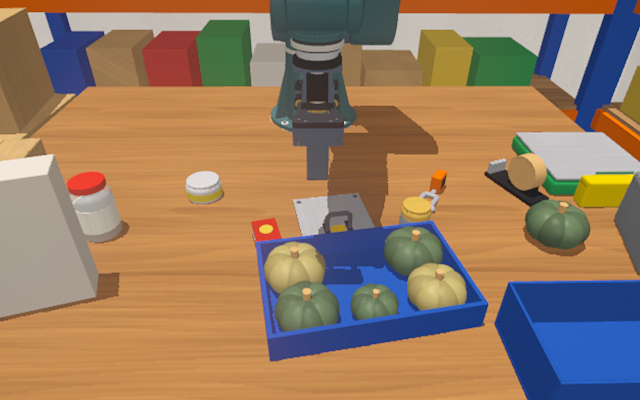

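View pics/side.png

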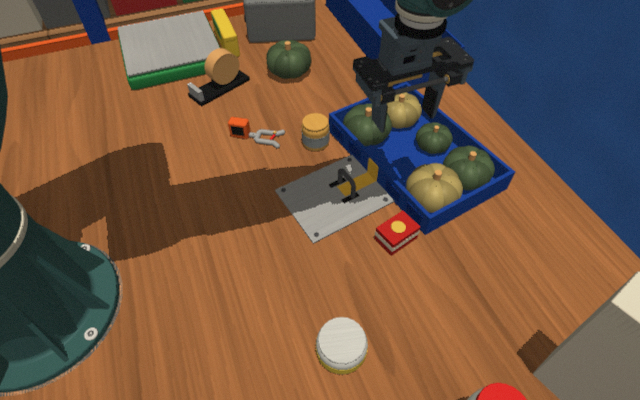

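The scene view shows the staple at (338,222) and the hook at (437,185). In the side view the sill is at (335,195), the staple at (345,183), the hook's orange grip at (239,128) with its jaw at (268,135), and a tin at (315,130) beside it. Next I measure from the depth data.

```bash
python3 - <<'E'
from h import *
for n in("side","scene"):
    z=np.load(n+".npz"); im=z["im"];P=pts(z["d"],z); hsv=cv2.cvtColor(im,cv2.COLOR_BGR2HSV)
    H,S,V=[hsv[...,i].astype(int) for i in range(3)]
    X=P[...,0];Y=P[...,1];Z=P[...,2]
    print(n,"bench z",np.median(Z[(Z<.02)&(abs(X-.65)<.2)&(abs(Y)<.3)]))
    roi=np.zeros(H.shape,bool)
    if n=="side": roi[110:150,220:262]=1
    else: roi[160:200,425:455]=1
    o=roi&(H<14)&(S>200)&(V>60)&(Z>.012)
    top=o&(Z>.038)
    print("orange",o.sum(),np.median(P[o],0),"top",top.sum(),P[top].mean(0), cv2.minAreaRect((P[top][:,:2]*1000).astype(np.float32)))
    # grey steel on jaw
    roi[:]=0
    if n=="side": roi[120:150,245:290]=1
    else: roi[185:225,405:445]=1
    j=roi&(S<70)&(V>90)&(Z>.006)&(Z<.03)
    print("jaw",j.sum(),P[j].mean(0),P[j].min(0),P[j].max(0))
    # sill
    g=(S<60)&(V>60)&(Z>.002)&(Z<.010)&(X>.5)&(X<.95)&(abs(Y)<.25)
    nn,l,st,_=cv2.connectedComponentsWithStats(g.astype(np.uint8)); k=1+st[1:,4].argmax(); g=l==k
    print("sill",st[k],cv2.minAreaRect((P[g][:,:2]*1000).astype(np.float32)),cv2.boxPoints(cv2.minAreaRect((P[g][:,:2]*1000).astype(np.float32))).round().tolist(),np.median(Z[g]))
    c=P[g][:,:2].mean(0)
    s=(np.hypot(X-c[0],Y-c[1])<.09)&(Z>.02)&(Z<.06)&(S<90)&(V<110)
    print("staple",s.sum(),P[s].mean(0)); t=s&(Z>.044)
    print("bar",t.sum(),P[t].mean(0),cv2.minAreaRect((P[t][:,:2]*1000).astype(np.float32)))
    r=im[90:260,210:440] if n=="side" else im[150:260,240:470]
    cv2.imwrite(f"pics/{n}_c.png",cv2.resize(r,None,fx=3.4,fy=3.4,interpolation=2))
E
```

```text
side bench z -0.0004292462241327149
orange 224 [0.45618631 0.29451319 0.04256783] top 161 [0.45204101 0.29830103 0.04348228] ((452.7607116699219, 300.49456787109375), (28.284317016601562, 46.13134002685547), 55.854923248291016)
jaw 229 [0.5049151  0.26362317 0.00937743] [0.4699557  0.22065481 0.00605877] [0.55167928 0.29525753 0.01527561]
sill [ 286  155  108   88 4352] ((587.4937744140625, 41.50819396972656), (201.2266082763672, 161.8242645263672), 10.138958930969238) [[474.0, 103.0], [503.0, -56.0], [701.0, -20.0], [672.0, 139.0]] 0.004859032476453642
staple 152 [0.61625044 0.04525756 0.04159533]
bar 87 [0.61671433 0.04508792 0.04891852] ((616.64013671875, 47.561439514160156), (9.882467269897461, 52.35174560546875), 5.936251640319824)
scene bench z -0.00011621662151841879
orange 114 [0.47522044 0.29308179 0.02934051] top 25 [0.54326587 0.27249739 0.08551863] ((904.6924438476562, 141.7962646484375), (30.3663330078125, 993.676025390625), 70.22821044921875)
jaw 143 [0.50623516 0.27598351 0.00959596] [0.47184092 0.2494101  0.00649839] [0.55742626 0.29499003 0.01271836]
sill [ 293  198   81   38 2002] ((559.6202392578125, 37.88762664794922), (139.80853271484375, 160.1936798095703), 9.734450340270996) [[477.0, 105.0], [504.0, -53.0], [642.0, -29.0], [615.0, 129.0]] 0.004976781660015715
staple 180 [0.62196577 0.04853128 0.04121066]
bar 99 [0.62158186 0.04875006 0.04838238] ((621.3365478515625, 49.36663055419922), (9.458364486694336, 50.50080871582031), 12.18876838684082)
```

View pics/side_c.png

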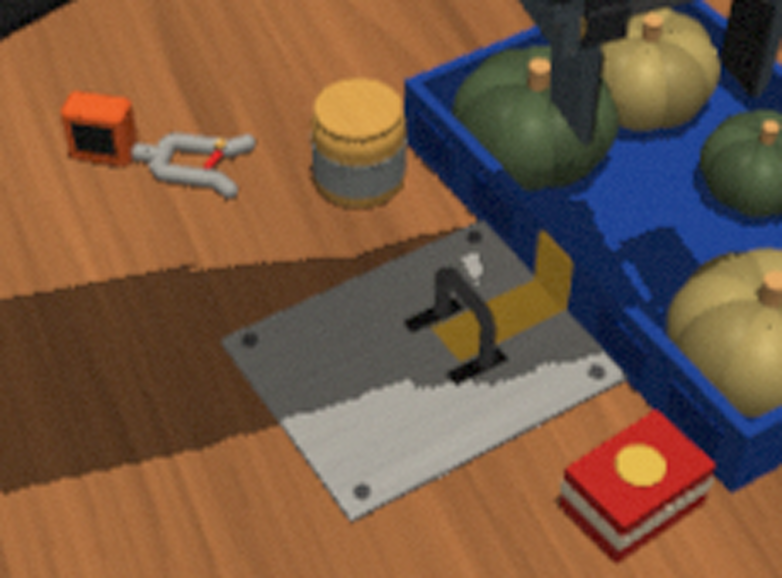

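```bash
python3 - <<'E'
from h import *
s=monitor.observe(); print({k:np.round(v,3).tolist() for k,v in s.items()})
z=np.load("side.npz");P=pts(z["d"],z)
for n,(u0,u1,v0,v1) in dict(tape=(190,245,45,102),tin=(302,330,114,150),box=(375,420,212,250),squash=(345,390,104,145)).items():
    q=P[v0:v1,u0:u1].reshape(-1,3);q=q[(q[:,2]>.02)&(q[:,2]<.15)];print(n,q.min(0).round(3),q.max(0).round(3))
c=viewer.get_calibration("wrist");print(c)
E
```

```text
{'time_s': 0.1, 'joint_pos': [-0.033, 0.379, 1.735, 0.0, 1.028, -0.033], 'qvel': [-0.0, -0.0, -0.001, 0.0, -0.001, -0.001], 'tau': [0.001, -76.504, -43.529, 0.065, 0.04, -0.0], 'ee_pos': [0.7, -0.0, 0.404], 'orientation': [-3.141, -0.0, 1.571], 'contact_force': [0.411, -0.113, -0.593], 'ft_torque': [0.01, 0.0, -0.022], 'grip_width': 0.091}
tape [0.373 0.444 0.02 ] [0.537 0.649 0.1  ]
tin [0.578 0.177 0.02 ] [0.656 0.241 0.067]
box [ 0.619 -0.137  0.02 ] [ 0.712 -0.069  0.044]
squash [0.666 0.114 0.021] [0.794 0.247 0.087]
{'fx': 309.70691628693146, 'fy': 309.70691628693146, 'cx': 318.3965397012556, 'cy': 202.79780727734814, 'R': array([[ 9.99999200e-01, -2.35506661e-04, -1.24298276e-03],
       [ 1.38747001e-04, -9.56176769e-01,  2.92789972e-01],
       [-1.25746523e-03, -2.92789910e-01, -9.56175971e-01]]), 't': array([-0.69949406, -0.03350077,  0.39301753])}
```

Emit:
{"name": "servo_tool", "arguments": {"rows": [[[-0.0247,0.0299,0,0,0,-0.57],[-0.0247,0.0299,0,0,0,-0.57],[-0.0247,0.0299,0,0,0,-0.57],[-0.0247,0.0299,0,0,0,-0.57],[-0.0247,0.0299,0,0,0,-0.57],[-0.0247,0.0299,0,0,0,-0.57],[-0.0247,0.0299,0,0,0,-0.57],[-0.0247,0.0299,0,0,0,-0.57],[-0.0247,0.0299,0,0,0,-0.57],[-0.0247,0.0299,0,0,0,-0.57]]], "hand": 0}}

```text
time_s: 1.35
ee_pos: [0.452, 0.2998, 0.4046]
orientation: [-3.141, 0.0, 0.972]
contact_force: [0.4, 0.6, -0.9]
grip_width: 0.0912
```

Emit:
{"name": "servo_tool", "arguments": {"rows": [[[0,0,0,0,0,0],[0,0,0,0,0,0],[0,0,0,0,0,0]]]}}

```text
time_s: 1.72
ee_pos: [0.4535, 0.2984, 0.4047]
orientation: [3.142, 0.0, 0.973]
contact_force: [-0.1, 0.9, -0.5]
grip_width: 0.0913
```

```bash
python3 - <<'E'
from h import *
s=monitor.observe(); print({k:np.round(s[k],4).tolist() for k in("ee_pos","orientation","joint_pos")})
im,d,c=grab("wrist");cv2.imwrite("pics/w1.png",im);np.savez("w1.npz",im=im,d=d,**c)
E
```

```text
{'ee_pos': [0.4535, 0.2984, 0.4047], 'orientation': [3.1415, 0.0001, 0.9734], 'joint_pos': [0.539, 0.1318, 2.0523, -0.0001, 0.9574, 1.1365]}
```

View pics/w1.png

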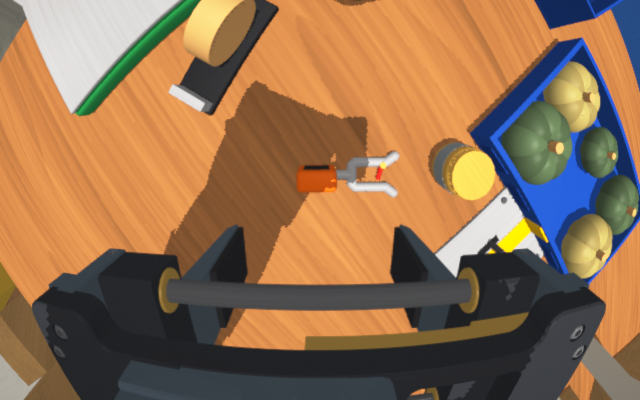

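The hook is seen cleanly at (318,178), with its jaw along the image's x. The jaws open along the hook's x, so the tool needs a further quarter turn. I'll measure first.

```bash
cat >> h.py <<'E'
def rays(c,shape=(400,640)):
    v,u=np.mgrid[:shape[0],:shape[1]]; x=(u-c["cx"])/c["fx"];y=(v-c["cy"])/c["fy"]
    th=np.hypot(x,y)+1e-9; s=np.sin(th)/th
    return np.stack([x*s,y*s,np.cos(th)],-1)
def wpts(d,c):
    r=rays(c); return (r/r[...,2:]*d[...,None]-np.array(c["t"]))@np.array(c["R"])
E
python3 - <<'E'
from h import *
z=np.load("w1.npz");im=z["im"];P=wpts(z["d"],z);hsv=cv2.cvtColor(im,cv2.COLOR_BGR2HSV);H,S,V=[hsv[...,i].astype(int) for i in range(3)]
Z=P[...,2]; roi=np.zeros(H.shape,bool);roi[150:205,285:345]=1
t=roi&(Z>.036)&(Z<.056)
print("top",t.sum(),np.median(P[t],0),cv2.minAreaRect((P[t][:,:2]*1000).astype(np.float32)))
roi[:]=0;roi[140:205,338:405]=1
j=roi&(S<60)&(V>100)&(Z>.004)&(Z<.03)
print("jaw",j.sum(),P[j].mean(0),cv2.minAreaRect((P[j][:,:2]*1000).astype(np.float32)))
c=P[t].mean(0)[:2]; print("yaw",np.degrees(np.arctan2(*(P[j].mean(0)[:2]-c)[::-1])))
a=np.radians(-34);q=(P[j][:,:2]-c)@np.array([[np.cos(a),-np.sin(a)],[np.sin(a),np.cos(a)]])
print("jaw in hook",q.min(0),q.max(0),q.mean(0))
E
```

```text
top 902 [0.45517329 0.30432937 0.04606934] ((454.275634765625, 303.6844177246094), (25.405811309814453, 45.675537109375), 57.20387649536133)
jaw 1057 [0.50822377 0.26844294 0.01141196] ((508.1297302246094, 268.59527587890625), (58.32139587402344, 75.32721710205078), 55.57143020629883)
yaw -33.92554899285162
jaw in hook [ 0.026201   -0.02924083] [0.1017072  0.02906657] [6.40450924e-02 8.32212138e-05]
```

Emit:
{"name": "servo_tool", "arguments": {"rows": [[[0,0,-0.005,0,0,-1.5],[0,0,-0.005,0,0,-1.5],[0,0,-0.005,0,0,-1.5],[0,0,-0.005,0,0,-1.5],[0,0,-0.005,0,0,-1.5],[0,0,-0.005,0,0,-1.5],[0,0,-0.005,0,0,-1.5],[0,0,-0.005,0,0,-1.5],[0,0,-0.005,0,0,-1.5],[0,0,-0.005,0,0,-1.5]]]}}

```text
time_s: 3.02
ee_pos: [0.4535, 0.2985, 0.3545]
orientation: [3.142, 0.0, -0.603]
contact_force: [0.1, -0.4, -0.5]
grip_width: 0.0912
```

Emit:
{"name": "servo_tool", "arguments": {"rows": [[[0.0005,0.002,-0.02,0,0,0.1],[0,0.002,-0.03,0,0,0],[0,0,-0.03,0,0,0],[0,0,-0.03,0,0,0],[0,0,-0.02,0,0,0],[0,0,-0.0125,0,0,0],[0,0,-0.01,0,0,0],[0,0,0,0,0,0]]]}}

```text
time_s: 4.03
ee_pos: [0.4536, 0.303, 0.202]
orientation: [3.141, 0.0, -0.586]
contact_force: [0.8, -0.2, 0.2]
grip_width: 0.091
```

Emit:
{"name": "servo_tool", "arguments": {"rows": [[[0,0,0,0,0,0],[0,0,0,0,0,0],[0,0,0,0,0,0],[0,0,0,0,0,0],[0,0,0,0,0,0],[0,0,0,0,0,0]]], "hand": 1}}

```text
time_s: 4.78
ee_pos: [0.4535, 0.303, 0.2022]
orientation: [3.142, 0.0, -0.587]
contact_force: [-0.1, -0.5, 0.0]
grip_width: 0.0339
```

Emit:
{"name": "servo_tool", "arguments": {"rows": [[[0,0,0,0,0,0],[0,0,0.01,0,0,0],[0,0,0.02,0,0,0],[0,0,0.03,0,0,0],[0,0,0.02,0,0,0],[0,0,0,0,0,0]]]}}

```text
time_s: 5.52
ee_pos: [0.4539, 0.3032, 0.2841]
orientation: [-3.139, -0.001, -0.586]
contact_force: [0.1, 0.3, -3.8]
grip_width: 0.026
```

Emit:
{"name": "servo_tool", "arguments": {"rows": [[[0.0038,-0.0253,0,0,0,0.73],[0.0038,-0.0253,0,0,0,0.73],[0.0038,-0.0253,0,0,0,0.73],[0.0038,-0.0253,0,0,0,0.73],[0.0038,-0.0253,0,0,0,0.73],[0.0038,-0.0253,0,0,0,0.73],[0.0038,-0.0253,0,0,0,0.73],[0.0038,-0.0253,0,0,0,0.73],[0.0038,-0.0253,0,0,0,0.73],[0.0038,-0.0253,0,0,0,0.73]]]}}

```text
time_s: 6.78
ee_pos: [0.4912, 0.0491, 0.2815]
orientation: [-3.141, 0.001, 0.181]
contact_force: [-0.2, -0.0, -3.5]
grip_width: 0.0257
```

Emit:
{"name": "servo_tool", "arguments": {"rows": [[[0,0,0,0,0,0],[0,0,0,0,0,0],[0,0,0,0,0,0]]]}}

```text
time_s: 7.15
ee_pos: [0.4913, 0.0505, 0.282]
orientation: [-3.141, 0.0, 0.178]
contact_force: [0.1, 0.5, -2.9]
grip_width: 0.0258
```

```bash
python3 - <<'E'
from h import *
s=monitor.observe(); print({k:np.round(s[k],4).tolist() for k in("ee_pos","orientation","joint_pos","contact_force","grip_width")})
im,d,c=grab("wrist");cv2.imwrite("pics/w2.png",im);np.savez("w2.npz",im=im,d=d,**c)
E
```

```text
{'ee_pos': [0.4913, 0.0505, 0.282], 'orientation': [-3.1415, 0.0005, 0.1781], 'joint_pos': [0.0553, 0.2559, 2.1926, 0.0001, 0.6935, 1.4479], 'contact_force': [0.1197, 0.5452, -2.905], 'grip_width': 0.0258}
```

View pics/w2.png

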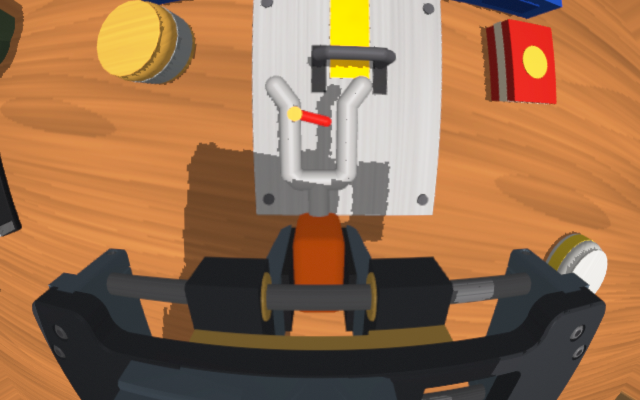

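The jaw is held at (320,130) with the red gate across it. The staple's top bar is at (352,55), with slots to its left (320,75) and right (379,78). Everything is in view, so I'll measure both.

```bash
python3 - <<'E'
from h import *
z=np.load("w2.npz");im=z["im"];P=wpts(z["d"],z);hsv=cv2.cvtColor(im,cv2.COLOR_BGR2HSV);H,S,V=[hsv[...,i].astype(int) for i in range(3)]
Z=P[...,2]; u=np.arange(640)[None];v=np.arange(400)[:,None]
w=lambda m:(P[m][:,:2]*1000).astype(np.float32)
g=(S<60)&(V>60)&(Z>.002)&(Z<.012)&(v<218)&(u>240)&(u<450)
# sill: edges left/right as lines
print("sill",cv2.minAreaRect(w(g)),np.median(Z[g]))
L=[];Rr=[]
for r in range(20,205,4):
    k=np.where(g[r])[0]; L.append(P[r,k[0]]);Rr.append(P[r,k[-1]])
for e in(L,Rr):
    e=np.array(e); p=np.polyfit(e[:,0],e[:,1],1); p=np.polyfit(*e[abs(np.polyval(p,e[:,0])-e[:,1])<.003][:,:2].T,1); print("edge yaw",np.degrees(np.arctan(p[0])),"y at .6",np.polyval(p,.6))
k=np.where(g[100:205].any(1))[0]+100
b=(Z>.040)&(Z<.056)&(v<72)&(u>300)&(u<405)
print("bar",b.sum(),P[b].mean(0),cv2.minAreaRect(w(b)))
J=(Z>.08)&(Z<.115)&(v<210)&(v>70)&(u>260)&(u<380)
print("jaw",J.sum(),P[J].mean(0),np.median(Z[J]),cv2.minAreaRect(w(J)))
# slots: dark at sill level
s=(V<50)&(Z<.012)&(v<100)&(u>300)&(u<395)
n,l,st,_=cv2.connectedComponentsWithStats(s.astype(np.uint8))
for i in range(1,n):
    if st[i,4]>40: m=l==i; print("slot",st[i],P[m].mean(0),cv2.minAreaRect(w(m)))
gp=monitor.observe()["ee_pos"]; a=np.radians(10.2)
q=(w(J)/1000-gp[:2])@np.array([[np.cos(a),-np.sin(a)],[np.sin(a),np.cos(a)]]);print("jaw rel tcp in 10.2deg frame",q.min(0),q.max(0))
# arm centreline yaw: mid of left/right arms per row
M=[]
for r in range(125,172,3):
    k=np.where(J[r]&(S[r]<60))[0]; A=P[r,k[0]];B=P[r,k[-1]];M.append((A+B)/2)
M=np.array(M);p=np.polyfit(M[:,0],M[:,1],1);print("jaw centreline yaw",np.degrees(np.arctan(p[0])),M.mean(0))
O=(Z>.115)&(Z<.14)&(H<14)&(S>150)&(v>200)&(v<290);print("grip top",O.sum(),P[O].mean(0),cv2.minAreaRect(w(O)))
E
```

```text
sill ((585.4817504882812, 41.724815368652344), (195.23025512695312, 160.5266876220703), 10.285832405090332) 0.006606179110374446
edge yaw 9.918648758042515 y at .6 0.12468474722597572
edge yaw 9.990953652575627 y at .6 -0.03599087666252081
bar 1153 [0.61736106 0.04901384 0.05016038] ((618.1759033203125, 47.45069122314453), (10.216877937316895, 59.051910400390625), 9.915892601013184)
jaw 6138 [0.55776333 0.062249   0.09099923] 0.09132719933685063 ((555.4830932617188, 61.91257858276367), (78.055419921875, 59.1995849609375), 10.136106491088867)
jaw rel tcp in 10.2deg frame [ 0.02608129 -0.02979984] [0.10417018 0.02940225]
jaw centreline yaw 9.390352007991813 [0.55312065 0.06141338 0.08864626]
grip top 2652 [0.50378052 0.05224791 0.12476942] ((501.61175537109375, 46.7900390625), (28.676204681396484, 37.59843444824219), 9.382012367248535)
```

Emit:
{"name": "servo_tool", "arguments": {"rows": [[[0,0,-0.015,0,0,0],[0,0,-0.02,0,0,0],[0,0,-0.02,0,0,0],[0,0,-0.01,0,0,0],[0,0,-0.006,0,0,0],[0,0,0,0,0,0],[0,0,0,0,0,0]]]}}

```text
time_s: 8.07
ee_pos: [0.4917, 0.05, 0.2117]
orientation: [3.141, -0.001, 0.178]
contact_force: [-0.1, -0.3, -4.1]
grip_width: 0.0255
```

Emit:
{"name": "servo_tool", "arguments": {"rows": [[[0.00985,0.00174,0,0,0,0],[0.00985,0.00174,0,0,0,0],[0.0064,0.0011,0,0,0,0],[0,0,0,0,0,0],[0,0,0,0,0,0]]]}}

```text
time_s: 8.7
ee_pos: [0.5174, 0.0546, 0.2111]
orientation: [-3.142, 0.001, 0.178]
contact_force: [0.5, -0.2, -3.8]
grip_width: 0.0258
```

Emit:
{"name": "servo_tool", "arguments": {"rows": [[[0.0039,0.0007,0,0,0,0],[0.0039,0.0007,0,0,0,0],[0.0039,0.0007,0,0,0,0],[0.002,0.00035,0,0,0,0],[0.002,0.00035,0,0,0,0],[0,0,0,0,0,0]]]}}

```text
time_s: 9.45
ee_pos: [0.5325, 0.0574, 0.2106]
orientation: [-3.141, 0.003, 0.178]
contact_force: [-5.5, -0.3, -2.3]
grip_width: 0.026
```

Emit:
{"name": "servo_tool", "arguments": {"rows": [[[0.002,0.00035,0,0,0,0],[0.002,0.00035,0,0,0,0],[0.002,0.00035,0,0,0,0],[0.002,0.00035,0,0,0,0],[0,0,0,0,0,0]]]}}

```text
time_s: 10.07
ee_pos: [0.5406, 0.059, 0.2106]
orientation: [-3.141, 0.003, 0.179]
contact_force: [-4.5, 4.9, -5.5]
grip_width: 0.0256
```

Emit:
{"name": "servo_tool", "arguments": {"rows": [[[0.002,0.00035,0,0,0,0],[0.002,0.00035,0,0,0,0],[0.002,0.00035,0,0,0,0],[0.002,0.00035,0,0,0,0],[0.002,0.00035,0,0,0,0],[0,0,0,0,0,0]]]}}

```text
time_s: 10.82
ee_pos: [0.5515, 0.0608, 0.2112]
orientation: [-3.141, -0.001, 0.178]
contact_force: [0.5, 5.1, -5.0]
grip_width: 0.026
```

Emit:
{"name": "servo_tool", "arguments": {"rows": [[[0.002,0.00035,0,0,0,0],[0.002,0.00035,0,0,0,0],[0,0,0,0,0,0]]]}}

```text
time_s: 11.2
ee_pos: [0.5556, 0.0611, 0.2113]
orientation: [3.141, -0.001, 0.178]
contact_force: [0.3, -1.0, -3.7]
grip_width: 0.0261
```

```bash
python3 - <<'E'
from h import *
im,d,c=grab("wrist");np.savez("w3.npz",im=im,d=d,**c)
cv2.imwrite("pics/w3.png",cv2.resize(im[40:240,220:440],None,fx=2.7,fy=2.7,interpolation=2))
E
```

```text
(no output)
```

View pics/w3.png

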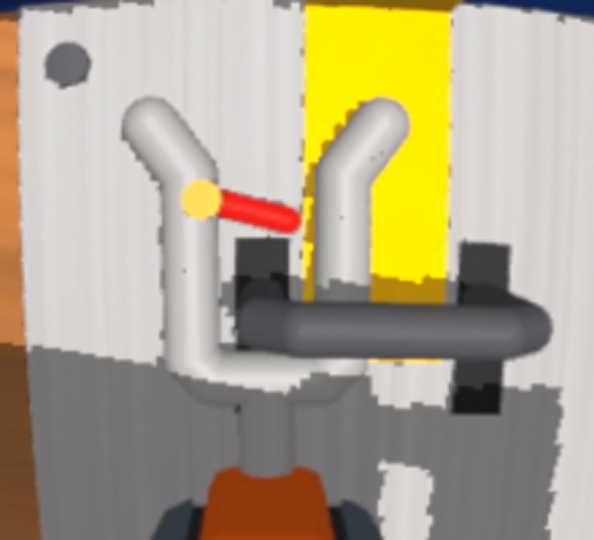

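The gate at (250,208) is shut, with the leg at (262,325) inside the jaw. Now I tug back, slowly.

Emit:
{"name": "servo_tool", "arguments": {"rows": [[[-0.003,-0.0005,0,0,0,0],[-0.003,-0.0005,0,0,0,0],[-0.002,-0.0004,0,0,0,0],[-0.001,-0.0002,0,0,0,0],[0,0,0,0,0,0]]]}}

```text
time_s: 11.88
ee_pos: [0.5463, 0.0596, 0.2113]
orientation: [-3.142, -0.0, 0.178]
contact_force: [-0.5, -0.4, -4.0]
grip_width: 0.0255
```

Emit:
{"name": "servo_tool", "arguments": {"rows": [[[-0.001,-0.0002,0,0,0,0],[-0.0005,-0.0001,0,0,0,0],[0,0,0,0,0,0]]]}}

```text
time_s: 12.25
ee_pos: [0.5448, 0.0593, 0.2112]
orientation: [-3.142, -0.0, 0.178]
contact_force: [-0.2, 0.6, -3.4]
grip_width: 0.0261
```

Emit:
{"name": "servo_tool", "arguments": {"rows": [[[-0.0005,-0.0001,0,0,0,0],[-0.0005,-0.0001,0,0,0,0],[0,0,0,0,0,0]]]}}

```text
time_s: 12.62
ee_pos: [0.5441, 0.0591, 0.2114]
orientation: [3.141, -0.001, 0.178]
contact_force: [4.0, 0.4, -3.6]
grip_width: 0.0261
```

Emit:
{"name": "servo_tool", "arguments": {"rows": [[[-0.0005,-0.0001,0,0,0,0],[-0.0005,-0.0001,0,0,0,0],[0,0,0,0,0,0]]]}}

```text
time_s: 13.0
ee_pos: [0.5436, 0.0589, 0.2117]
orientation: [3.141, -0.003, 0.178]
contact_force: [6.3, 0.0, -1.5]
grip_width: 0.0255
```

Emit:
{"name": "servo_tool", "arguments": {"rows": [[[-0.0005,-0.0001,0,0,0,0],[-0.0005,-0.0001,0,0,0,0],[0,0,0,0,0,0]]]}}

```text
time_s: 13.38
ee_pos: [0.5431, 0.0588, 0.212]
orientation: [3.141, -0.004, 0.178]
contact_force: [10.4, 3.1, -5.3]
grip_width: 0.0258
```

Emit:
{"name": "servo_tool", "arguments": {"rows": [[[-0.0002,0,0,0,0,0],[0,0,0,0,0,0],[0,0,0,0,0,0]]]}}

```text
time_s: 13.75
ee_pos: [0.543, 0.0588, 0.212]
orientation: [3.141, -0.004, 0.178]
contact_force: [11.8, 1.3, -5.0]
grip_width: 0.0259
```

Emit:
{"name": "servo_tool", "arguments": {"rows": [[[0,0,0,0,0,0],[0,0,0,0,0,0],[0,0,0,0,0,0],[0,0,0,0,0,0],[0,0,0,0,0,0]]]}}

```text
time_s: 14.38
ee_pos: [0.543, 0.0589, 0.212]
orientation: [3.141, -0.004, 0.178]
contact_force: [11.0, 2.5, -5.7]
grip_width: 0.0258
```

Emit:
{"name": "servo_tool", "arguments": {"rows": [[[0.001,0.0002,0,0,0,0],[0.002,0.0003,0,0,0,0],[0.002,0.0004,0,0,0,0],[0.002,0.0004,0,0,0,0],[0,0,-0.001,0,0,0],[0,0,-0.001,0,0,0],[0,0,0,0,0,0]]]}}

```text
time_s: 15.25
ee_pos: [0.5485, 0.06, 0.2091]
orientation: [-3.142, 0.0, 0.178]
contact_force: [0.9, 0.3, -3.0]
grip_width: 0.0259
```

Emit:
{"name": "servo_tool", "arguments": {"rows": [[[0,0,-0.0005,0,0,0],[0,0,-0.0005,0,0,0],[0,0,0,0,0,0]]]}}

```text
time_s: 15.62
ee_pos: [0.5486, 0.06, 0.2082]
orientation: [-3.142, -0.0, 0.178]
contact_force: [-0.0, 0.3, -4.0]
grip_width: 0.0259
```

Emit:
{"name": "servo_tool", "arguments": {"rows": [[[0,0,-0.0005,0,0,0],[0,0,0,0,0,0]]]}}

```text
time_s: 15.88
ee_pos: [0.5487, 0.0601, 0.2082]
orientation: [-3.142, 0.0, 0.178]
contact_force: [-4.3, 0.8, 7.7]
grip_width: 0.026
```

Emit:
{"name": "servo_tool", "arguments": {"rows": [[[0,0,0.0005,0,0,0],[0,0,0,0,0,0],[0,0,0,0,0,0],[0,0,0,0,0,0],[0,0,0,0,0,0],[0,0,0,0,0,0]]], "hand": 0}}

```text
time_s: 16.62
ee_pos: [0.5486, 0.06, 0.2082]
orientation: [-3.142, 0.0, 0.178]
contact_force: [-1.0, 0.4, 0.1]
grip_width: 0.0834
```

Emit:
{"name": "servo_tool", "arguments": {"rows": [[[0,0,0,0,0,0],[0,0,0.005,0,0,0],[0,0,0.015,0,0,0],[0,0,0.03,0,0,0],[0,0,0.03,0,0,0],[0,0,0.03,0,0,0],[0,0,0,0,0,0],[0,0,0,0,0,0]]]}}

```text
time_s: 17.62
ee_pos: [0.5484, 0.06, 0.3184]
orientation: [3.142, -0.0, 0.178]
contact_force: [0.0, -0.0, -0.4]
grip_width: 0.0912
```

```bash
python3 - <<'E'
from h import *
im,d,c=grab("wrist");np.savez("w4.npz",im=im,d=d,**c)
cv2.imwrite("pics/w4.png",cv2.resize(im[0:300,160:480],None,fx=1.9,fy=1.9,interpolation=2))
P=wpts(d,c);Z=P[...,2];hsv=cv2.cvtColor(im,cv2.COLOR_BGR2HSV)
o=(hsv[...,0]<12)&(hsv[...,1]>200)&(Z>.045)&(Z<.06)&(abs(P[...,0]-.55)<.06)&(abs(P[...,1]-.06)<.05)
print(o.sum(),P[o].mean(0),P[o].std(0),cv2.minAreaRect((P[o][:,:2]*1000).astype(np.float32)))
s=monitor.observe();print(s["contact_force"],s["ee_pos"],s["grip_width"],s["time_s"])
E
```

```text
1413 [0.55151662 0.0602992  0.05198813] [0.0123609  0.00709691 0.0012752 ] ((550.1294555664062, 59.85357666015625), (43.60935592651367, 24.48491859436035), 9.33833122253418)
[-0.17458107 -0.21056525 -1.17309828] [0.54827124 0.06000791 0.3178638 ] 0.09150210319674985 17.675
```

View pics/w4.png

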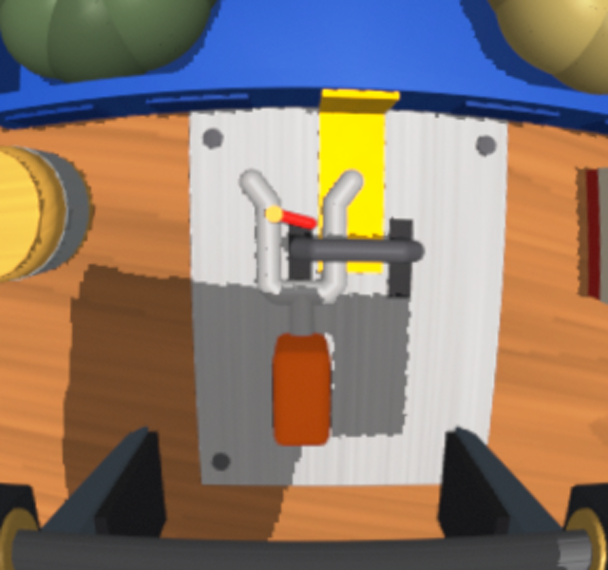

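The hook lies flat (grip top at 52 mm, which is the 6 mm sill plus 46 mm), the gate at (293,217) is shut and the leg at (300,250) is inside it. I'm handing the job in.

```bash
python3 -c "
from h import *
print(close_job())"
```

```text
the job is handed in; nothing more can be done
None
```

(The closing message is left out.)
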